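Close the nesting pumpkin on its stud board

ROBOT

A 6-joint arm with a two-finger parallel gripper is mounted at the origin on the work surface. World frame = base frame: x ahead of the robot, y to its left, z up, the work surface at z = 0. Lengths are in m, angles in degrees, forces in N, time in s.
With the tool pointing down it reaches from about 0.375 to 0.9 m from the base axis. Payload 3.1 kg.
Tool frame: the origin (TCP) lies midway between the tips of the shut fingers; the grasp point (between the pads) lies 19 mm behind it; x points along the fingers, y is the direction in which the jaws open and shut, and the axes are right-handed (so a half turn about x gives the same grasp; the last joint's range is limited). The gripper opens to 85 mm and grips with 20 to 120 N. Pads are 22 mm wide; open, the fingers measure 114 mm over their backs; the gripper's body (76 mm by 85 mm) begins 54 mm behind the grasp point. The pads swing forward as they close: fully open they stand 13 mm farther back than shut.
Start: joints at [-86.717, 30.224, 82.088, -0, 67.689, -10.227], TCP at [0.146, -0.608, 0.231] pointing down, gripper open.
Joint ranges: [-176.69, 176.69], [-43.24, 126.21], [12.49, 139.97], [-82, 262], [0, 151.66], [-163.58, 163.58]. Speed limits (degrees/s): [159.86, 159.86, 180, 180, 180, 180].

INTERFACE

Orientations are given as a 3x3 rotation matrix whose columns are the frame's x, y, z axes.
In Python, from bench import arm gives the robot as it stands. The module is installed in compiled form; this text tells all that it offers.
- The arm moves only by the tool carry_out, never from a script. Its argument "deltas" is a list of rows, each a list of 5 numbers: the opening in per cent of the stroke, from 0 (shut) to 100 (fully open), then the shift along the tool's x, y, z in m, then the turn about the tool's x in rad. A call has 1 to 12 rows; each row shifts and turns the commanded pose from where the row before left it, along the tool's axes as they then stand; what a row does not reach is not made up. A row lasts 1/8 s, in which the tool goes at most 62.5 mm and 10.7 degrees, less where a joint would pass 70% of its speed; a pose out of reach is approached as far as the arm can. A call is refused whole if a number of a shift passes 0.0625 or a number of a turn 0.188, either way. A call with a gripper value outside its range is refused whole. The fingers move at their own pace and stop on an object; the grip force is fixed at half the most. Time passes only in rows, so rows that do not move let the fingers close. It gives the time, the measured TCP pose, the force and the opening at its end, in the units of the state.
- arm.get_state(): the state, without advancing time (a new reading comes with each control period).
- arm.snapshot(name): name is "scene" or "top"; returns a dict with "pixels" (420x560x3 uint8, red, green, blue), "fx", "fy", "cx", "cy" (pixels), "R" (3x3) and "t" (3): a world point X has camera coordinates R X + t. Camera axes: x right, y down, z forward; pixel columns grow to the right and rows downward; lengths in m; the calibration is good to about 2 mm. A picture is of the moment at which its call begins. There is no depth.
- arm.hand_in(): hands the job in, once; it reports no verdict.
The state is a dict: "time_s": time; "qpos": joint angles; "joint_velocities": joint speeds; "joint_efforts": joint torques, N m; "eef_pos": TCP position; "orientation": TCP orientation; "wrist_force": force on the tool from outside, world axes, zero at the start; "moment": the same for the moment, N m; "gripper_width": finger opening in m.
Only numpy, scipy, OpenCV 4.12 (cv2) and the standard library are available. Lean on these libraries where they do the work, as an engineer would, in place of code of your own. Each camera call takes 0.05 s, during which the arm holds its last target. There are 200 camera calls.

TASK

Press the lower half of the violet nesting pumpkin fully down onto the blue studs of the grey board, then gently stand the small white pumpkin upright inside it. Then put the violet upper half over it, its yellow tabs going down between the yellow tabs of the lower half's neck, and twist it clockwise (seen from above) by its green stem until it stops, closed and locked. Leave the green pumpkin and everything else where they are.

Things in the scene. Friction and masses are not known exactly. Their poses are not given: they have to be found in the camera images.
- board: Fixed grey stud board, 110 x 110 mm, 12 mm thick, lying on the table. Origin at the centre of its underside, z up, x and y along its edges. Four blue studs on its top.
- stud_centre (a point): On the board's top face, amid its four studs at (+-17.5, +-17.5) mm: each 16 mm wide, 9.5 mm tall, tapering to 8 mm above z = 4 mm. Each is sprung and gives way about 1.5 mm towards the centre, so that the socket grips them; pressing it home takes about 5 to 15 N.
- lower_shell: Lower half of the violet pumpkin: open cup on a square foot, loose, 78 mm tall, 180 g. Origin at the centre of its underside, z up. Foot 61 x 61 mm (along its x, y), 15 mm tall. Round body of 68 mm diameter from z = 15 to 57 mm: grasp across it from above, any yaw, about z = 40 mm. Bore 53 mm in diameter, floor at z = 15 mm.
- socket_roof (a point): Roof of the socket under the lower shell's foot, 11 mm above its origin. Open square 49 x 49 mm that goes over all four studs, foot square to the board (any quarter turn), off by 2.5 mm at most. Home, the foot stands on the board's top: the shell's origin is 12 mm above the board's.
- neck_rim (a point): Centre of the lower shell's rim, z = 78 mm. Below it a neck, 60 mm in diameter, 21 mm tall. On the neck, at the shell's +x and -x sides, yellow tabs 40 degrees wide, out to radius 35 mm, z = 68.5 to 76 mm. Under each, 23 to 31 degrees clockwise (from above) of its centre, a yellow stop.
- upper_shell: Upper half of the violet pumpkin: hollow dome standing on its rim, loose, 130 g. Origin at the centre of the rim plane, z up. Outer diameter 81 mm, bore 74 mm (2 mm of play), dome top at z = 58 mm. Inside the rim at its +x and -x sides (marked yellow outside) yellow tabs 40 degrees wide, in to radius 32 mm, z = 1 to 8 mm.
- stem_grip (a point): Middle of the upper shell's green stem bar: 46 mm long along the shell's x (in line with its tabs), 18 mm wide, z = 57 to 91 mm; grasp across the 18 mm. Twisted clockwise (from above) its tabs go under the neck's until they meet the stops, stem in line with the neck's tabs or up to 7 degrees past. It turns easily.
- ledge (a point): Ledge inside the upper shell, 20 mm above its origin, that comes to rest on the neck's rim (origin then 58 mm above the lower shell's). It gets there only with the stem 45 to 125 degrees counter-clockwise (from above) of the lower shell's x axis, either end; else tabs rest on tabs, 17 mm higher.
- white_pumpkin: Small closed cream-white pumpkin shell, standing, loose. 44 mm in diameter, body 57 mm tall, on it a round brown stem of 16 mm diameter, z = 57 to 89 mm: grasp this from above. Origin at the centre of its underside, z up. Standing in the lower shell, its stem rises 26 mm above the neck's rim. 80 g.
- green_pumpkin: Same shape and size as the white one, but green: stays where it is. Origin at the centre of its underside.
- pen_cup: Bystander: grey-white cup of 80 mm diameter and 100 mm height, with straws up to 180 mm. Origin at the centre of its underside.
- glue_stick: Bystander: standing white and green glue stick, 30 mm in diameter, 97 mm tall. Origin at the centre of its underside.
- scissors: Bystander: black-handled scissors lying flat, 150 mm long, 10 mm high. Origin at the pivot.
- red_marker: Bystander: white marker pen with red cap, lying, 150 mm long, 11 mm thick. Origin under its middle.
- blue_marker: Bystander: white marker pen with blue cap, lying, 150 mm long, 11 mm thick. Origin under its middle.
Not all that is in view belongs to the job. What is shaped like the white_pumpkin but pink is not meant. There is more than one size of the board; the one meant has the size given above.

How it is judged (in metres and radians):
On the way, in this order (a step that is already met when the one before it is completed fails the run):
1. the lower half is pressed fully down on the studs (z of lower_shell in the frame of board between 0.009 and 0.0145 m and horizontal distance between lower_shell and board below 0.005 m and angle between lower_shell's own z axis and vertical below 0.06 rad), for 0.2 s.
2. the white pumpkin stands inside the lower half (all of step 1 and z of white_pumpkin in the frame of lower_shell between 0.01 and 0.02 m and horizontal distance between white_pumpkin and lower_shell below 0.012 m and angle between white_pumpkin's own z axis and vertical below 0.3 rad), for 0.2 s.
3. the upper half has gone fully down over it, not yet twisted home (all of step 2 and z of upper_shell in the frame of lower_shell between 0.054 and 0.0615 m and horizontal distance between upper_shell and lower_shell below 0.005 m and angle between upper_shell's own z axis and vertical below 0.1 rad and not (angle between the x axis of upper_shell and the x axis of lower_shell, either way round below 0.21 rad)), for 0.2 s.
4. the upper half is twisted home (all of step 2 and z of upper_shell in the frame of lower_shell between 0.054 and 0.0615 m and horizontal distance between upper_shell and lower_shell below 0.005 m and angle between upper_shell's own z axis and vertical below 0.1 rad and angle between the x axis of upper_shell and the x axis of lower_shell, either way round below 0.21 rad), for 0.2 s.
At the end, for the whole second after the job is handed in: Lower half home on the studs (2.5 mm in height, 5 mm sideways, upright); white pumpkin upright on its floor (5 mm, 12 mm sideways, 0.3 rad); upper half fully down on it (3.5 mm, 5 mm sideways, 0.1 rad) and twisted home (stem within 0.21 rad of the neck tabs); all at rest (all of step 4 and linear speed of each of lower_shell, white_pumpkin, upper_shell below 0.02 m/s); the robot touches nothing.
It fails at once if a bystander is moved by more than 40 mm (distance of any of green_pumpkin, pen_cup, glue_stick, scissors, red_marker, blue_marker from where it was at the start of the episode above 0.04 m).
It fails at once if the white pumpkin is dropped or thrust into the lower half (faster than 0.5 m/s inside it) (horizontal distance between white_pumpkin and lower_shell below 0.02 m and z of white_pumpkin in the frame of lower_shell below 0.07 m and linear speed of white_pumpkin above 0.5 m/s).
It also fails if it takes over 69 s, if anything falls off the work surface, if the arm or the gripper's body presses on something with over 40 N, if the wrist force passes 120 N, or if a joint passes its speed limit or range.

## Working session

There is one attempt and no reset: what is moved stays moved. The work goes in short steps, Python scripts to look and compute and a tool call to move; the robot and the scene stay as the last step left them, time stands still between calls to the robot, and variables do not carry over. Pictures are saved under pics/ and viewed, about 8 in all and at most 12, crops included, and the job is handed in when it is done.

Besides the shell and the picture viewer there is one more tool, called after "Emit:" as a command line: name --pt "numbers of a row" for each row, then --argument value for the rest. carry_out: Moves the arm, as the interface text tells. Its arguments: {"type":"object","properties":{"deltas":{"type":"array","items":{"type":"array","items":{"type":"number"}}}},"required":["deltas"]}

```bash
mkdir -p pics
python3 - <<'E'
from bench import arm
import cv2,numpy as np,pickle
s=arm.get_state(); print({k:np.round(v,4).tolist() for k,v in s.items()})
for n in("scene","top"):
    d=arm.snapshot(n); pickle.dump(d,open(f'{n}.pkl','wb'))
    cv2.imwrite(f'pics/{n}0.png',cv2.resize(d['pixels'][:,:,::-1],(784,588),interpolation=cv2.INTER_CUBIC))
    print(n,d['fx'],d['cx'],d['cy'],np.round(d['R'],3).tolist(),np.round(d['t'],3), np.round(-np.array(d['R']).T@d['t'],3))
E
```

```text
{'time_s': 0.0, 'qpos': [-86.7182, 30.2778, 82.1584, 0.0026, 67.6902, -10.2269], 'joint_velocities': [-0.0695, -0.0104, 0.0518, 0.0303, 0.0265, -0.0139], 'joint_efforts': [-0.0009, -44.2353, -17.8025, -0.0004, 0.0085, 0.0], 'eef_pos': [0.146, -0.607, 0.2303], 'orientation': [[-0.0001, 0.2336, -0.9723], [0.0022, -0.9723, -0.2336], [-1.0, -0.0022, -0.0004]], 'wrist_force': [0.2984, 0.2044, 0.0943], 'moment': [-0.0201, 0.0196, 0.0031], 'gripper_width': 0.0853}
scene 477.84091129994033 276.9191314916577 208.41659456409525 [[-0.431, 0.902, -0.015], [0.584, 0.267, -0.767], [-0.688, -0.339, -0.642]] [ 0.257 -0.244  1.765] [1.467 0.432 0.95 ]
top 399.60740552664464 280.8829458992754 202.90018647886296 [[-0.015, -1.0, 0.005], [-0.988, 0.014, -0.151], [0.151, -0.007, -0.989]] [-0.023  0.541  1.095] [ 0.369 -0.022  1.165]
```

View pics/scene0.png

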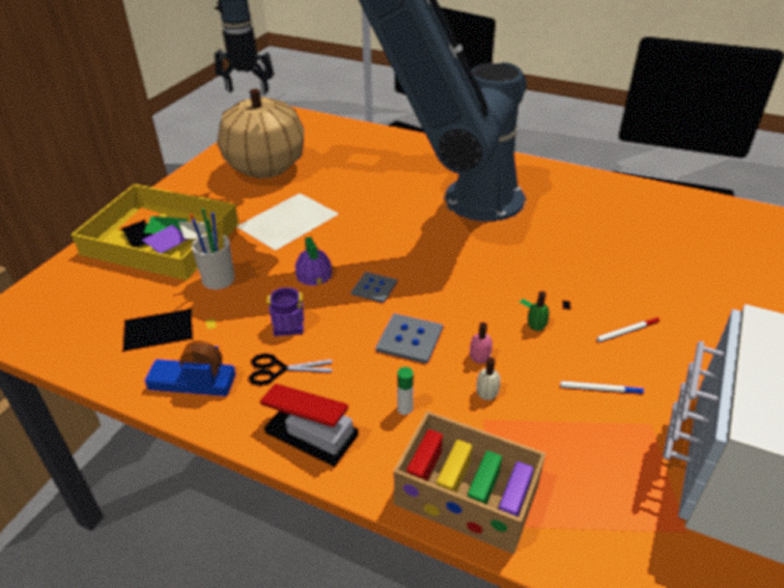

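View pics/top0.png

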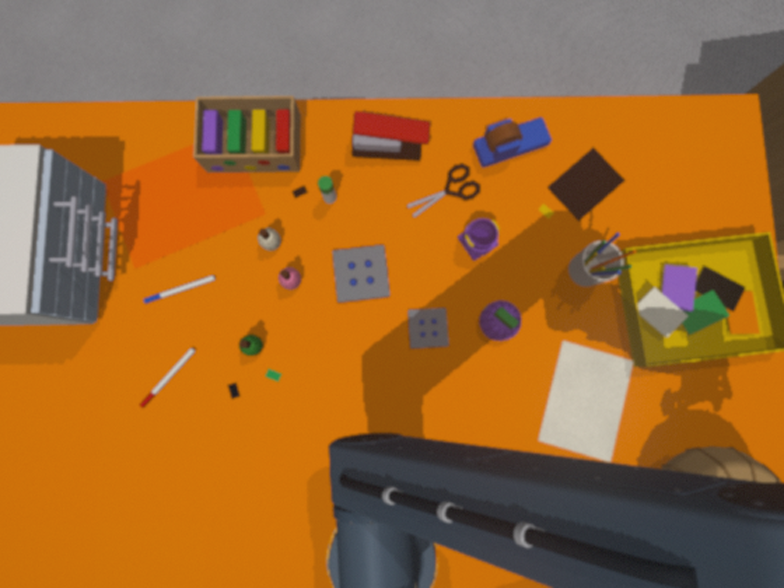

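The scene view (display pixels, 1.4x) shows the lower shell at (287,312), the upper shell at (313,262), the large board at (410,338) and the small board at (374,287). The white pumpkin is at (488,380), the pink at (481,345) and the green at (538,312).

In the top view the lower shell is at (480,238), the upper at (500,320), the large board at (361,273) and the small one at (428,328). The white pumpkin is at (268,238), the pink at (289,278) and the green at (250,345).

I choose the large board and the cream-white pumpkin, and will check both in crops.

```bash
cat > h.py <<'E'
import numpy as np,cv2,pickle
from bench import arm
def load(n): return pickle.load(open(n+'.pkl','rb'))
def snap(n):
    d=arm.snapshot(n); pickle.dump(d,open(n+'.pkl','wb')); return d
def proj(d,X):
    c=np.asarray(X,float)@np.array(d['R']).T+d['t']
    return np.stack([d['fx']*c[...,0]/c[...,2]+d['cx'],d['fy']*c[...,1]/c[...,2]+d['cy']],-1)
def ray(d,uv):
    R=np.array(d['R']); o=-R.T@d['t']
    v=R.T@np.array([(uv[0]-d['cx'])/d['fx'],(uv[1]-d['cy'])/d['fy'],1]); return o,v/np.linalg.norm(v)
def onz(d,uv,z):
    o,v=ray(d,uv); return o+v*(z-o[2])/v[2]
def tri(d1,u1,d2,u2):
    o,v=ray(d1,u1);p,w=ray(d2,u2)
    s=np.linalg.lstsq(np.stack([v,-w],1),p-o,rcond=None)[0]
    a,b=o+s[0]*v,p+s[1]*w; return (a+b)/2,np.linalg.norm(a-b)
def blobs(d,lo,hi,roi=None,amin=4):
    h=cv2.cvtColor(d['pixels'],cv2.COLOR_RGB2HSV); m=cv2.inRange(h,np.array(lo),np.array(hi))
    if roi: k=np.zeros_like(m);x0,y0,x1,y1=roi;k[y0:y1,x0:x1]=1;m*=k
    n,l,s,c=cv2.connectedComponentsWithStats(m)
    return [(np.round(c[i],2).tolist(),s[i].tolist()) for i in range(1,n) if s[i,4]>=amin],m
def crop(d,x0,y0,x1,y1,k): return cv2.resize(d['pixels'][y0:y1,x0:x1,::-1],None,fx=k,fy=k,interpolation=cv2.INTER_CUBIC)
E
python3 - <<'E'
from h import *
t=load('top');s=load('scene')
R={'top':(320,140,390,260),'scene':(180,160,250,245)}
for n,d in(('top',t),('scene',s)):
    roi=(230,170,325,255) if n=='top' else (240,185,325,265)
    print(n,'blue',blobs(d,(105,120,40),(125,255,255),roi)[0])
    print(n,'violet',blobs(d,(126,60,30),(150,255,255),R[n],30)[0])
    print(n,'yellow',blobs(d,(18,70,60),(34,255,255),R[n],2)[0])
    print(n,'green',blobs(d,(40,60,30),(85,255,255),R[n],5)[0])
    roi=(175,155,220,185) if n=='top' else (335,250,365,290)
    print(n,'cream',blobs(d,(0,0,130),(180,90,255),roi,20)[0])
    print(n,'brown',blobs(d,(0,0,0),(180,255,75),roi,5)[0])
a=crop(t,310,145,380,250,5);b=crop(s,180,160,250,265,5);c=crop(s,330,220,370,290,7)[:490]
H=525;pad=lambda i:cv2.copyMakeBorder(i[:H],0,H-i[:H].shape[0],0,5,0)
cv2.imwrite('pics/c1.png',cv2.hconcat([pad(a),pad(b)]))
c=cv2.hconcat([crop(t,170,150,270,200,4),crop(s,325,210,425,260,4)])
cv2.imwrite('pics/c2.png',cv2.vconcat([c,cv2.hconcat([crop(t,230,165,330,260,4),crop(s,240,185,340,280,4)])]))
E
```

```text
top blue [([262.5, 188.0], [262, 187, 2, 3, 6]), ([251.0, 189.29], [250, 188, 3, 3, 7]), ([264.0, 199.71], [263, 199, 3, 3, 7]), ([251.88, 201.12], [251, 200, 3, 3, 8])]
top violet [([343.21, 169.07], [328, 157, 27, 28, 420]), ([355.55, 229.32], [344, 216, 27, 26, 382])]
top yellow [([387.2, 149.34], [384, 145, 6, 10, 41]), ([354.36, 159.5], [352, 156, 6, 8, 22]), ([334.65, 171.94], [332, 168, 6, 8, 17])]
top green [([361.49, 226.69], [354, 220, 16, 14, 104])]
top cream [([191.28, 171.61], [185, 165, 12, 13, 99])]
top brown []
scene blue [([264.75, 199.75], [263, 199, 4, 3, 8]), ([272.0, 201.5], [271, 200, 3, 4, 8]), ([261.5, 204.2], [260, 203, 4, 3, 10]), ([269.0, 206.29], [268, 205, 3, 3, 7]), ([288.41, 233.12], [287, 231, 4, 5, 17]), ([300.25, 235.62], [298, 234, 5, 4, 16]), ([284.5, 241.0], [283, 239, 4, 5, 16]), ([296.41, 243.88], [295, 242, 4, 5, 17])]
scene violet [([223.1, 191.58], [212, 179, 24, 24, 414]), ([204.05, 222.61], [193, 206, 23, 33, 630])]
scene yellow [([221.25, 170.38], [218, 169, 7, 5, 8]), ([218.0, 174.5], [218, 172, 1, 6, 6]), ([227.5, 200.5], [227, 200, 2, 2, 4]), ([214.75, 211.81], [214, 209, 3, 7, 16]), ([191.08, 213.85], [190, 211, 3, 6, 13]), ([213.0, 218.0], [213, 217, 1, 3, 3])]
scene green [([222.17, 177.44], [219, 170, 8, 15, 82])]
scene cream [([348.74, 272.58], [341, 264, 16, 19, 190])]
scene brown [([349.49, 261.63], [348, 257, 4, 11, 41])]
```

View pics/c1.png

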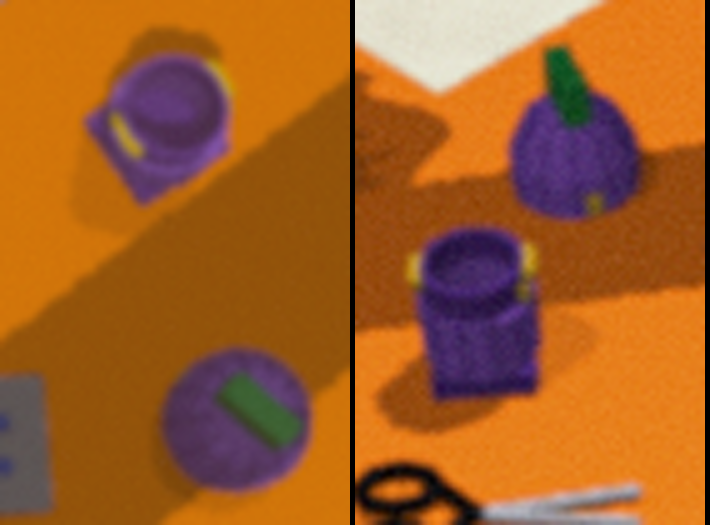

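The crop shows the lower shell upright with its rim circle at (168,105) in the left half and its yellow tabs at (125,137) and (218,78). The dome's stem bar runs from (230,385) to (290,435).

Run:
```python
from h import *
np.set_printoptions(precision=4,suppress=True)
t=load('top');s=load('scene')
T1,T2=(354.36,159.5),(334.65,171.94)
p1=tri(t,T1,s,(191.08,213.85));p2=tri(t,T2,s,(214.75,211.81));print('tabs',p1,p2,(p1[0]+p2[0])/2)
q1,q2=onz(t,T1,.073),onz(t,T2,.073);print('tabs@.073',q1,q2,np.linalg.norm(q1-q2),np.degrees(np.arctan2(*(q1-q2)[1::-1])))
for c in((327.4,169),(338.4,186),(356,175)): print('foot corner',onz(t,c,.0)) 
c=[onz(t,x,0.010) for x in((327.4,169),(356,175))];print('foot centre',(c[0]+c[1])/2)
p=tri(t,(361.49,226.69),s,(222.17,177.44));print('stem',p)
h=cv2.cvtColor(t['pixels'],cv2.COLOR_RGB2HSV)
_,m=blobs(t,(40,60,30),(85,255,255),(320,200,390,260),5)
pts=np.argwhere(m)[:,::-1].astype(np.float32);r=cv2.minAreaRect(pts);print(r)
bx=[onz(t,c,.091) for c in cv2.boxPoints(r)];print('bar@.091',np.array(bx),np.mean(bx,0))
e=[bx[i+1]-bx[i] for i in range(2)];e=max(e,key=np.linalg.norm);print('stem angle',np.degrees(np.arctan2(e[1],e[0])))
_,m=blobs(t,(126,60,30),(150,255,255),(320,200,390,260),5);cs=max(cv2.findContours(m|blobs(t,(40,60,30),(85,255,255),(320,200,390,260))[1],0,1)[0],key=cv2.contourArea)
print('dome circ',cv2.minEnclosingCircle(cs),onz(t,cv2.minEnclosingCircle(cs)[0],.02))
st=[(262.5,188),(251,189.29),(264,199.71),(251.88,201.12)];ss=[(284.5,241.0),(288.41,233.12)]
S=np.array([onz(t,c,.021) for c in st]);print('studs top',S,S.mean(0))
sc=[(288.41,233.12),(300.25,235.62),(284.5,241),(296.41,243.88)]
S2=np.array([onz(s,c,.0165) for c in sc]);print('studs scene',S2,S2.mean(0))
print('tri studs',tri(t,np.mean(st,0),s,np.mean(sc,0)))
_,m=blobs(t,(0,0,60),(180,70,140),(225,165,290,222),20);cs=max(cv2.findContours(m,0,1)[0],key=cv2.contourArea);r=cv2.minAreaRect(cs);print(r)
bx=np.array([onz(t,c,.012) for c in cv2.boxPoints(r)]);print(bx,bx.mean(0),[np.linalg.norm(bx[i+1]-bx[i]) for i in (0,1)],np.degrees(np.arctan2(*(bx[1]-bx[0])[1::-1])))
g=t['pixels'][158:182,180:202];print('Vmin');print(g.max(2))
```

```text
tabs (array([ 0.6552, -0.2377,  0.0782]), np.float64(0.00016213764451189784)) (array([ 0.6202, -0.1812,  0.0787]), np.float64(0.00020581401061174853)) [ 0.6377 -0.2095  0.0785]
tabs@.073 [ 0.6565 -0.2387  0.073 ] [ 0.6215 -0.182   0.073 ] 0.0666879363449018 -58.28784056656135
foot corner [ 0.6476 -0.1713  0.    ]
foot corner [ 0.5955 -0.2023  0.    ]
foot corner [ 0.6282 -0.256   0.    ]
foot centre [ 0.6356 -0.212   0.01  ]
stem (array([ 0.4664, -0.249 ,  0.0758]), np.float64(0.001301792296306844))
((361.53662109375, 226.8292694091797), (16.554418563842773, 6.246950626373291), 38.65980529785156)
bar@.091 [[ 0.4726 -0.2242  0.091 ]
 [ 0.4857 -0.2353  0.091 ]
 [ 0.4572 -0.2689  0.091 ]
 [ 0.4442 -0.2578  0.091 ]] [ 0.4649 -0.2465  0.091 ]
stem angle -130.2644286525689
dome circ ((357.1956481933594, 228.54347229003906), 13.285717964172363) [ 0.4665 -0.2487  0.02  ]
studs top [[0.5885 0.0223 0.021 ]
 [0.5852 0.0558 0.021 ]
 [0.5539 0.0182 0.021 ]
 [0.5503 0.0533 0.021 ]] [0.5695 0.0374 0.021 ]
studs scene [[0.5529 0.0166 0.0165]
 [0.5484 0.0516 0.0165]
 [0.5871 0.0201 0.0165]
 [0.5837 0
[... 1972 characters left out ...]
7 161 158 156 152 143 132 118
  110 121 160 195]
 [209 210 209 207 194 179 168 158 156 158 160 158 156 150 145 136 124 112
  110 136 177 204]
 [211 210 211 205 194 187 180 165 154 149 149 148 143 139 137 129 123 119
  133 165 194 208]
 [211 209 209 202 191 188 184 178 165 150 146 141 135 128 129 128 130 142
  164 189 205 210]
 [209 211 209 200 191 189 187 185 180 170 163 154 144 137 139 143 156 168
  184 200 208 211]
 [211 209 208 203 195 189 187 188 185 183 178 172 170 168 166 170 177 187
  197 205 211 211]
 [212 210 209 205 198 189 188 188 188 188 187 185 184 184 185 184 189 197
  206 209 211 211]
 [210 210 210 208 199 189 189 189 187 188 189 189 189 187 188 189 192 202
  210 211 211 209]]
```

View pics/c2.png

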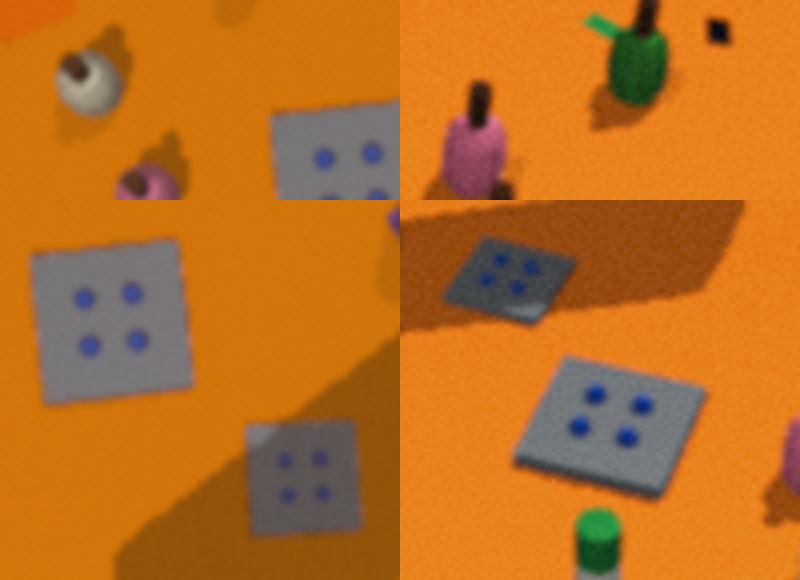

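Crop 2 shows the white pumpkin at (88,80) in the top-left panel, with its stem at (73,65) and the pink one beside it at (148,185). The board meant is the large one at (110,320); it measures 107 mm, and the small one at (303,478) has closer studs.

My measurements so far:

| Thing | x, y (m) | Yaw |
|---|---|---|
| Board | (0.570, 0.037) | 5.7° |
| Lower shell | (0.638, -0.211) | x axis at -58.5° |
| Upper shell | (0.466, -0.248) | stem at 49.7° |

I'll turn the lower shell +64°, so its tab axis ends at 5.7° and the final twist stays within joint 6's range.

```bash
cat >> h.py <<'E'
def go(x,y,z,phi):
    s=arm.get_state();p=np.array(s['eef_pos']);O=np.array(s['orientation']);f=np.degrees(np.arctan2(O[1,1],O[0,1]))
    d=np.array([x,y,z])-p
    out=lambda a:[round(-d[2],4),round(d[0]*np.cos(a)+d[1]*np.sin(a),4),round(d[0]*np.sin(a)-d[1]*np.cos(a),4)]
    print('now',p.round(4),'phi',f.round(2),'q6',round(s['qpos'][5],1),'w',round(s['gripper_width'],4),'F',np.round(s['wrist_force'],1),'t',s['time_s'],
      '\n turn rad',round(-np.radians(phi-f),4),'shift before turn',out(np.radians(f)),'after turn',out(np.radians(phi)))
E
python3 - <<'E'
from h import *
np.set_printoptions(precision=4,suppress=True)
t=load('top');s=load('scene')
g=t['pixels'].max(2);
b=[c for c in np.argwhere(g[162:172,185:194]<112)];c=np.mean(b,0)[::-1]+[185,162];print('white stem top px',c,len(b))
print('white stem',tri(t,c,s,(349.49,261.63)),onz(t,c,.075))
print('white body',tri(t,(191.8,171.6),s,(348.7,272.6)))
print('pink stem~',onz(t,(170+135/4,150+183/4),.08),'pink body',onz(t,(170+150/4,150+195/4),.03))
for n,c in(('scissors',(455,190)),('glue',(325,190)),('cup',(598,265)),('green stem',(250,345))):print(n,onz(t,(c[0]/1.4,c[1]/1.4),.0))
go(.637,-.211,.13,-103.5)
E
```

```text
white stem top px [188.6333 166.5   ] 30
white stem (array([0.6421, 0.2258, 0.0754]), np.float64(0.00036485475175787596)) [0.6421 0.226  0.075 ]
white body (array([0.6379, 0.2262, 0.031 ]), np.float64(0.0006877562639539854))
pink stem~ [0.5577 0.1817 0.08  ] pink body [0.5575 0.1802 0.03  ]
scissors [ 0.751  -0.1673  0.    ]
glue [0.7547 0.1136 0.    ]
cup [ 0.5819 -0.4656  0.    ]
green stem [0.4237 0.2675 0.    ]
now [ 0.146  -0.6071  0.2304] phi -76.49 q6 -10.2 w 0.0851 F [ 0.2  0.4 -0.1] t 0.1 
 turn rad 0.4714 shift before turn [np.float64(0.1004), np.float64(-0.2704), np.float64(-0.5699)] after turn [np.float64(0.1004), np.float64(-0.4997), np.float64(-0.385)]
```

Emit:
carry_out --pt "100 0 0 0 0.157" --pt "100 0 0 0 0.157" --pt "100 0 0 0 0.157" --pt "100 0 -0.045 -0.035 0" --pt "100 0 -0.045 -0.035 0" --pt "100 0 -0.045 -0.035 0" --pt "100 0 -0.045 -0.035 0" --pt "100 0 -0.045 -0.035 0" --pt "100 0 -0.045 -0.035 0" --pt "100 0 -0.045 -0.035 0" --pt "100 0 -0.045 -0.035 0" --pt "100 0 -0.045 -0.035 0"

```text
time_s: 1.6
eef_pos: [0.5479, -0.2858, 0.2309]
orientation: [[-0.001, -0.233, -0.972], [0.0, -0.972, 0.233], [-1.0, -0.0, 0.001]]
wrist_force: [-0.3, -0.5, -0.6]
gripper_width: 0.0851
```

Emit:
carry_out --pt "100 0.03 -0.045 -0.035 0" --pt "100 0.03 -0.045 -0.035 0" --pt "100 0.02 0 0 0" --pt "100 0.02 0 0 0" --pt "100 0 0 0 0"

```text
time_s: 2.22
eef_pos: [0.6316, -0.217, 0.1306]
orientation: [[-0.005, -0.233, -0.973], [0.003, -0.973, 0.233], [-1.0, -0.001, 0.005]]
wrist_force: [-0.7, -0.3, 0.2]
gripper_width: 0.0853
```

Run:
```python
from h import *
go(.637,-.211,.018,-103.5)
```

```text
now [ 0.6316 -0.217   0.1306] phi -103.45 q6 74.9 w 0.0853 F [-0.7 -0.3  0.2] t 2.225 
 turn rad 0.0008 shift before turn [np.float64(0.1126), np.float64(-0.0071), np.float64(-0.0038)] after turn [np.float64(0.1126), np.float64(-0.0071), np.float64(-0.0038)]
```

Emit:
carry_out --pt "100 0.02 -0.005 0 0" --pt "100 0.03 0 0 0" --pt "100 0.03 0 0 0" --pt "100 0.02 0 0 0" --pt "100 0.012 0 0 0" --pt "100 0 0 0 0" --pt "100 0 0 0 0"

```text
time_s: 3.1
eef_pos: [0.6351, -0.2137, 0.0221]
orientation: [[0.002, -0.233, -0.972], [-0.001, -0.972, 0.233], [-1.0, 0.0, -0.002]]
wrist_force: [0.3, 0.3, 0.5]
gripper_width: 0.0853
```

Run:
```python
from h import *
go(.637,-.211,.018,-103.5)
s=snap('scene');t=snap('top')
cv2.imwrite('pics/g1.png',cv2.hconcat([crop(s,160,160,260,260,4),crop(t,290,120,390,220,4)]))
```

```text
now [ 0.6351 -0.2137  0.0221] phi -103.48 q6 75.3 w 0.0853 F [0.3 0.3 0.5] t 3.1 
 turn rad 0.0004 shift before turn [np.float64(0.0041), np.float64(-0.0031), np.float64(-0.0012)] after turn [np.float64(0.0041), np.float64(-0.0031), np.float64(-0.0012)]
```

View pics/g1.png

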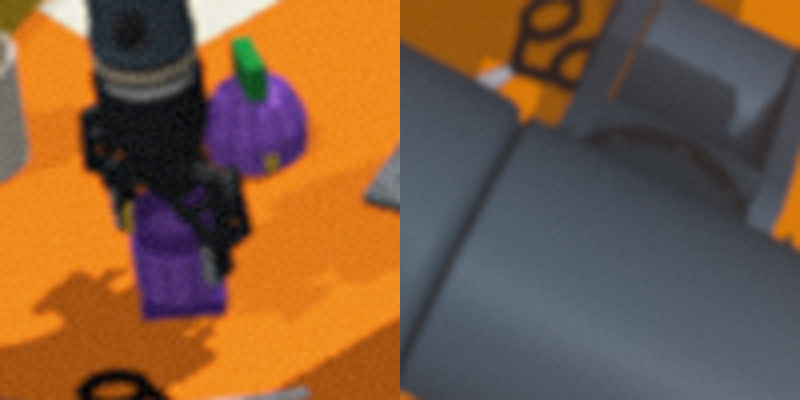

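The left panel shows the fingers straddling the lower shell at (180,250), with its tabs clear. I close now.

Emit:
carry_out --pt "100 0.005 -0.003 -0.001 0" --pt "100 0 0 0 0" --pt "0 0 0 0 0" --pt "0 0 0 0 0" --pt "0 0 0 0 0" --pt "0 0 0 0 0" --pt "0 0 0 0 0"

```text
time_s: 4.08
eef_pos: [0.6363, -0.2107, 0.0164]
orientation: [[0.001, -0.233, -0.972], [-0.0, -0.972, 0.233], [-1.0, 0.0, -0.001]]
wrist_force: [0.6, 0.5, 3.2]
gripper_width: 0.067
```

Emit:
carry_out --pt "0 -0.02 0 0 0" --pt "0 -0.03 0 0 0" --pt "0 -0.04 0 0 0" --pt "0 0 0 0 0" --pt "0 0 0 0 0"

```text
time_s: 4.7
eef_pos: [0.635, -0.2102, 0.1057]
orientation: [[-0.002, -0.233, -0.972], [0.001, -0.972, 0.233], [-1.0, -0.0, 0.002]]
wrist_force: [-0.2, 0.2, -2.5]
gripper_width: 0.0674
```

Run:
```python
from h import *
go(.57,.037,.11,-39.3)
s=snap('scene');cv2.imwrite('pics/g2.png',crop(s,160,130,260,260,4))
```

```text
now [ 0.635  -0.2102  0.1057] phi -103.48 q6 75.6 w 0.0674 F [-0.2  0.2 -2.5] t 4.7 
 turn rad -1.1201 shift before turn [np.float64(-0.0043), np.float64(-0.2252), np.float64(0.1209)] after turn [np.float64(-0.0043), np.float64(-0.2069), np.float64(-0.1501)]
```

Emit:
carry_out --pt "0 0 0 0 -0.14" --pt "0 0 0 0 -0.14" --pt "0 0 0 0 -0.14" --pt "0 0 0 0 -0.14" --pt "0 0 0 0 -0.14" --pt "0 0 0 0 -0.14" --pt "0 0 0 0 -0.14" --pt "0 0 0 0 -0.14" --pt "0 0 -0.04 -0.03 0" --pt "0 0 -0.04 -0.03 0" --pt "0 0 -0.04 -0.03 0" --pt "0 0 -0.04 -0.03 0"

```text
time_s: 6.25
eef_pos: [0.5864, -0.0148, 0.1043]
orientation: [[-0.004, 0.773, -0.634], [0.001, -0.634, -0.773], [-1.0, -0.003, 0.002]]
wrist_force: [0.9, 0.3, -2.1]
gripper_width: 0.0671
```

Emit:
carry_out --pt "0 0 -0.03 -0.02 0" --pt "0 0 -0.012 -0.008 0" --pt "0 0 0 0 0" --pt "0 0 0 0 0"

```text
time_s: 6.75
eef_pos: [0.5742, 0.0306, 0.1058]
orientation: [[0.001, 0.773, -0.634], [-0.001, -0.634, -0.773], [-1.0, 0.001, 0.0]]
wrist_force: [0.1, -1.1, -1.6]
gripper_width: 0.0672
```

Run:
```python
from h import *
go(.57,.037,.11,-39.3)
s=snap('scene');t=snap('top')
cv2.imwrite('pics/g2.png',cv2.hconcat([crop(s,240,150,340,270,4),crop(t,205,120,305,240,4)]))
for n,d in(('s',s),('t',t)):
    print(n,'violet',blobs(d,(126,60,30),(150,255,255),(240,150,340,270) if n=='s' else (205,120,305,240),10)[0],'yellow',blobs(d,(18,70,60),(34,255,255),(240,150,340,270) if n=='s' else (205,120,305,240),2)[0])
```

```text
now [0.5742 0.0306 0.1058] phi -39.37 q6 31.3 w 0.0672 F [ 0.1 -1.1 -1.6] t 6.75 
 turn rad -0.0012 shift before turn [np.float64(-0.0042), np.float64(-0.0073), np.float64(-0.0023)] after turn [np.float64(-0.0042), np.float64(-0.0073), np.float64(-0.0023)]
s violet [([291.07, 210.65], [276, 192, 27, 36, 610])] yellow [([283.67, 205.45], [279, 203, 11, 5, 33]), ([289.5, 261.0], [289, 261, 2, 1, 2]), ([284.3, 264.2], [283, 262, 5, 7, 10]), ([294.25, 265.5], [292, 262, 4, 8, 8])]
t violet [] yellow [([231.61, 128.27], [226, 125, 12, 11, 33])]
```

View pics/g2.png

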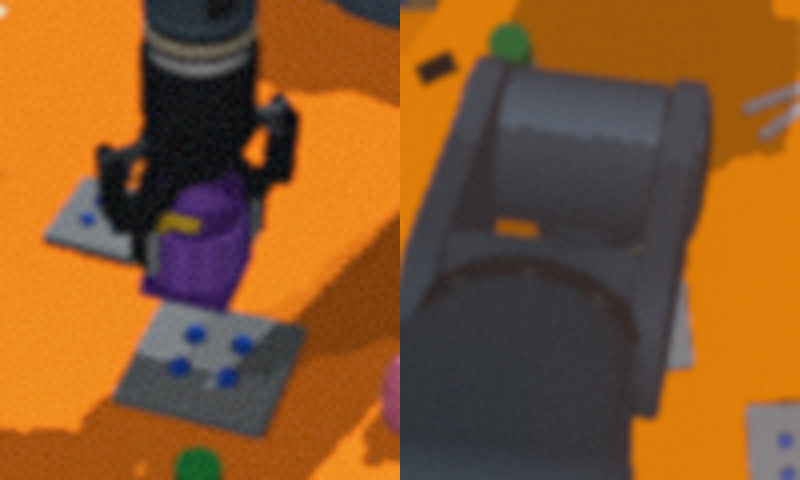

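The shell hangs upright over the board. Its tab at (180,222) faces the camera, and its front foot edge runs from (145,290) to (228,308), square to the board. I'll nudge to centre and check the foot corners.

Emit:
carry_out --pt "0 0.02 -0.007 -0.002 0" --pt "0 0.02 0 0 0" --pt "0 0 0 0 0" --pt "0 0 0 0 0"

```text
time_s: 7.35
eef_pos: [0.57, 0.0371, 0.0666]
orientation: [[0.001, 0.773, -0.634], [-0.0, -0.634, -0.773], [-1.0, 0.001, -0.001]]
wrist_force: [-0.5, 0.1, -1.7]
gripper_width: 0.067
```

Run:
```python
from h import *
go(.57,.037,.06,-39.3)
st=arm.get_state();p=np.array(st['eef_pos'])
s=snap('scene')
m=blobs(s,(122,50,20),(150,255,255),(230,150,340,270),100)[1]
im=crop(s,240,170,340,270,6)
a=np.radians(5.7);u=np.array([np.cos(a),np.sin(a),0]);v=np.array([-u[1],u[0],0])
o=np.array([p[0],p[1],p[2]-.0164]);k=lambda P:tuple(np.round((proj(s,P)-[240,170])*6+2.5).astype(int).tolist())
for sx,sy in((1,1),(1,-1)): 
    P=o+u*sx*.0305+v*sy*.0305; print('foot pred',proj(s,P)); cv2.drawMarker(im,k(P),(0,255,0),1,14)
P=o+u*.034+[0,0,.0725];print('tab pred',proj(s,P),'yellow',blobs(s,(18,70,60),(34,255,255),(240,170,340,240),4)[0]); cv2.drawMarker(im,k(P),(0,255,0),1,14)
b=np.array([.57,.037,.0215])
for sx in(-1,1):
    for sy in (-1,1): cv2.drawMarker(im,k(b+u*.0175*sx+v*.0175*sy),(0,0,255),1,12)
cv2.imwrite('pics/g3.png',im)
```

```text
now [0.57   0.0371 0.0666] phi -39.36 q6 31.9 w 0.067 F [-0.5  0.1 -1.7] t 7.35 
 turn rad -0.0011 shift before turn [np.float64(0.0066), np.float64(0.0), np.float64(0.0001)] after turn [np.float64(0.0066), np.float64(0.0), np.float64(0.0001)]
foot pred [299.66776077 239.79423134]
foot pred [278.53506123 234.80247107]
tab pred [288.65619475 218.0972796 ] yellow [([286.43, 216.66], [282, 214, 11, 6, 35])]
```

View pics/g3.png

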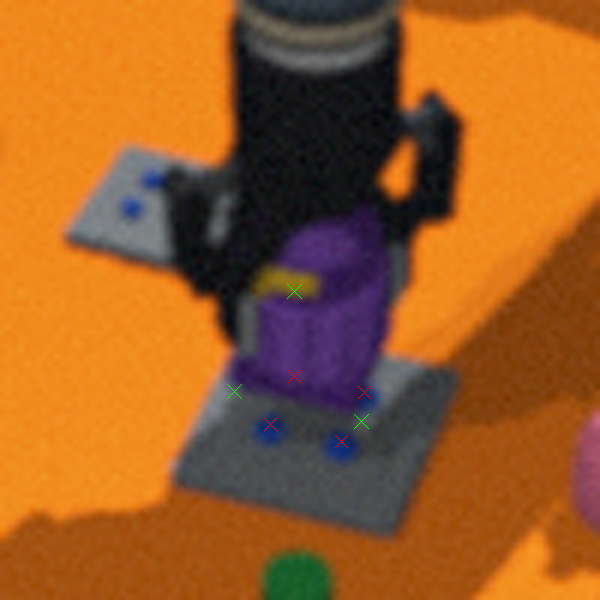

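The red stud markers fall on the studs. The foot and tab agree with the prediction to 1–2 mm sideways; the tab bias is the same as when it stood on the table. I descend while watching the force.

Emit:
carry_out --pt "0 0.015 0 0 0" --pt "0 0.009 0 0 0" --pt "0 0.004 0 0 0" --pt "0 0 0 0 0" --pt "0 0 0 0 0"

```text
time_s: 8.02
eef_pos: [0.5695, 0.0379, 0.0382]
orientation: [[0.0, 0.774, -0.633], [-0.0, -0.633, -0.774], [-1.0, 0.0, -0.0]]
wrist_force: [-0.9, 0.2, -1.7]
gripper_width: 0.0669
```

Emit:
carry_out --pt "0 0.003 0 0 0" --pt "0 0 0 0 0"

```text
time_s: 8.28
eef_pos: [0.5695, 0.0381, 0.0352]
orientation: [[0.001, 0.774, -0.634], [0.0, -0.634, -0.774], [-1.0, 0.0, -0.001]]
wrist_force: [-0.3, 1.2, -0.7]
gripper_width: 0.0677
```

Emit:
carry_out --pt "0 0.002 0 0 0" --pt "0 0 0 0 0"

```text
time_s: 8.52
eef_pos: [0.5695, 0.0384, 0.0335]
orientation: [[0.001, 0.773, -0.634], [0.001, -0.634, -0.773], [-1.0, 0.0, -0.001]]
wrist_force: [0.2, 3.0, 2.4]
gripper_width: 0.0672
```

Emit:
carry_out --pt "0 0.002 0 0 0" --pt "0 0 0 0 0"

```text
time_s: 8.78
eef_pos: [0.5693, 0.0388, 0.0316]
orientation: [[0.0, 0.773, -0.634], [0.001, -0.634, -0.773], [-1.0, -0.0, -0.001]]
wrist_force: [-0.2, 6.4, 0.1]
gripper_width: 0.0674
```

The studs push the tool towards +y, so I comply by moving that way.

Emit:
carry_out --pt "0 0 -0.0016 -0.0019 0" --pt "0 0 0 0 0"

```text
time_s: 9.02
eef_pos: [0.5693, 0.0398, 0.0311]
orientation: [[-0.0, 0.774, -0.633], [-0.001, -0.633, -0.774], [-1.0, 0.001, 0.001]]
wrist_force: [-0.0, -0.8, 1.1]
gripper_width: 0.067
```

Emit:
carry_out --pt "0 0.002 0 0 0" --pt "0 0 0 0 0"

```text
time_s: 9.28
eef_pos: [0.5693, 0.0399, 0.0289]
orientation: [[0.0, 0.774, -0.634], [-0.0, -0.634, -0.774], [-1.0, 0.0, 0.0]]
wrist_force: [-0.6, -2.8, 1.0]
gripper_width: 0.067
```

Emit:
carry_out --pt "0 0.002 0 0 0" --pt "0 0 0 0 0"

```text
time_s: 9.52
eef_pos: [0.5694, 0.0399, 0.0284]
orientation: [[0.0, 0.774, -0.633], [-0.0, -0.633, -0.774], [-1.0, 0.001, 0.0]]
wrist_force: [-2.7, -2.7, 11.2]
gripper_width: 0.0673
```

Emit:
carry_out --pt "0 0.003 0 0 0" --pt "0 0 0 0 0"

```text
time_s: 9.78
eef_pos: [0.5694, 0.0399, 0.0283]
orientation: [[0.001, 0.774, -0.633], [-0.001, -0.633, -0.774], [-1.0, 0.001, -0.0]]
wrist_force: [-6.9, -2.8, 30.7]
gripper_width: 0.0679
```

Emit:
carry_out --pt "0 0.003 0 0 0" --pt "0 0 0 0 0"

```text
time_s: 10.02
eef_pos: [0.5694, 0.0399, 0.0282]
orientation: [[0.001, 0.774, -0.633], [-0.001, -0.633, -0.774], [-1.0, 0.002, -0.0]]
wrist_force: [-10.7, -3.3, 50.2]
gripper_width: 0.0672
```

It came to a hard stop at TCP z 0.0282, against 0.0284 expected for home, at 50 N. I relax, release and rise.

Emit:
carry_out --pt "0 -0.006 0 0 0" --pt "100 0 0 0 0" --pt "100 0 0 0 0" --pt "100 0 0 0 0" --pt "100 -0.02 0 0 0" --pt "100 -0.04 0 0 0" --pt "100 -0.05 0 0 0" --pt "100 -0.05 0 0 0" --pt "60 0 0 0 0.13" --pt "60 0 0 0 0.13" --pt "60 0 0 0 0.12" --pt "60 0 0 0 0"

```text
time_s: 11.52
eef_pos: [0.569, 0.0405, 0.1865]
orientation: [[-0.001, 0.485, -0.875], [0.0, -0.875, -0.485], [-1.0, -0.001, 0.001]]
wrist_force: [0.6, 0.4, -0.9]
gripper_width: 0.0514
```

Run:
```python
from h import *
go(.641,.226,.066,-61)
s=snap('scene')
a=np.radians(5.7);u=np.array([np.cos(a),np.sin(a),0]);v=np.array([-u[1],u[0],0])
o=np.array([.5695,.0395,.012])
for sx,sy in((1,1),(1,-1)): print('foot pred',proj(s,o+u*sx*.0305+v*sy*.0305))
print('rim pred',proj(s,o+[0,0,.078]))
print('yellow',blobs(s,(18,70,60),(34,255,255),(240,170,340,260),4)[0],'tab',proj(s,o+u*.034+[0,0,.0785]))
cv2.imwrite('pics/g4.png',crop(s,240,150,380,270,5))
```

```text
now [0.569  0.0405 0.1865] phi -60.99 q6 53.8 w 0.0514 F [ 0.6  0.4 -0.9] t 11.525 
 turn rad 0.0002 shift before turn [np.float64(0.1205), np.float64(-0.1273), np.float64(-0.153)] after turn [np.float64(0.1205), np.float64(-0.1273), np.float64(-0.1529)]
foot pred [300.32407279 249.91750868]
foot pred [279.56328612 244.89138266]
rim pred [293.54331086 219.49645406]
yellow [([288.07, 227.14], [284, 225, 10, 5, 28])] tab [289.54571843 227.29241616]
```

View pics/g4.png

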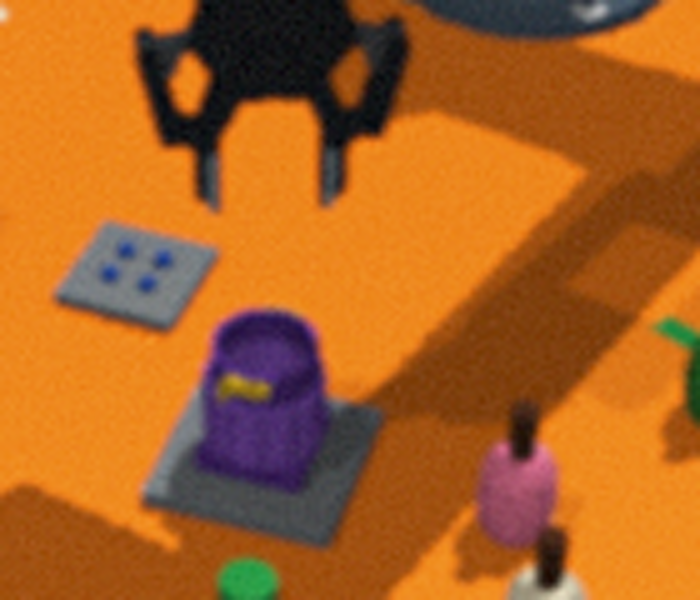

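The lower shell sits square on the board and upright, at (262,400) in the crop, with its yellow tab where predicted. Next is the white pumpkin.

Emit:
carry_out --pt "60 0 -0.032 -0.038 0" --pt "60 0 -0.032 -0.038 0" --pt "60 0 -0.032 -0.038 0" --pt "60 0.02 -0.031 -0.039 0" --pt "60 0.04 0 0 0" --pt "60 0.02 0 0 0" --pt "60 0 0 0 0" --pt "60 0 0 0 0"

```text
time_s: 12.58
eef_pos: [0.6427, 0.2249, 0.1083]
orientation: [[0.002, 0.483, -0.876], [0.0, -0.876, -0.483], [-1.0, 0.001, -0.002]]
wrist_force: [-0.2, 0.8, -0.7]
gripper_width: 0.0509
```

Run:
```python
from h import *
go(.641,.226,.066,-61)
s=snap('scene');t=snap('top')
print(blobs(s,(0,0,130),(180,90,255),(335,245,370,295),20)[0])
im=crop(s,320,210,390,290,6)
cv2.imwrite('pics/g5.png',cv2.hconcat([im,crop(t,160,140,230,220,6)[:480]]))
```

```text
now [0.6427 0.2249 0.1083] phi -61.11 q6 71.0 w 0.0509 F [-0.2  0.8 -0.7] t 12.575 
 turn rad -0.002 shift before turn [np.float64(0.0423), np.float64(-0.0018), np.float64(0.001)] after turn [np.float64(0.0423), np.float64(-0.0018), np.float64(0.001)]
[([348.26, 274.19], [341, 266, 16, 19, 203])]
```

View pics/g5.png

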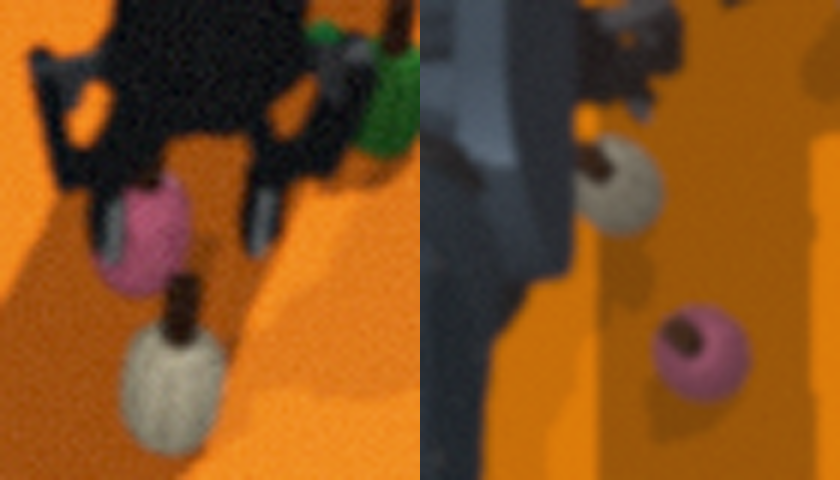

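The white stem at (180,300) is midway below the fingers at (110,230) and (263,220), and the pink one is well clear. I descend and grip.

Emit:
carry_out --pt "60 0.02 -0.001 0.001 0" --pt "60 0.021 0 0 0" --pt "60 0 0 0 0" --pt "60 0 0 0 0" --pt "0 0 0 0 0" --pt "0 0 0 0 0" --pt "0 0 0 0 0" --pt "0 0 0 0 0"

```text
time_s: 13.68
eef_pos: [0.6408, 0.226, 0.0668]
orientation: [[0.001, 0.484, -0.875], [0.0, -0.875, -0.484], [-1.0, 0.0, -0.001]]
wrist_force: [-0.5, -0.5, 2.6]
gripper_width: 0.0139
```

Emit:
carry_out --pt "0 -0.03 0 0 0" --pt "0 -0.04 0 0 0" --pt "0 -0.04 0 0 0" --pt "0 0 0 0 0" --pt "0 0 0 0 0"

```text
time_s: 14.3
eef_pos: [0.6393, 0.2257, 0.1749]
orientation: [[-0.002, 0.484, -0.875], [-0.0, -0.875, -0.484], [-1.0, -0.001, 0.002]]
wrist_force: [-0.2, 0.1, -2.1]
gripper_width: 0.0138
```

Run:
```python
from h import *
go(.5695,.0397,.175,-61)
```

```text
now [0.6393 0.2257 0.1749] phi -61.08 q6 71.1 w 0.0138 F [-0.2  0.1 -2.1] t 14.3 
 turn rad -0.0014 shift before turn [np.float64(-0.0001), np.float64(0.129), np.float64(0.151)] after turn [np.float64(-0.0001), np.float64(0.1288), np.float64(0.1512)]
```

Emit:
carry_out --pt "0 0 0.032 0.038 0" --pt "0 0 0.032 0.038 0" --pt "0 0 0.032 0.038 0" --pt "0 0 0.02 0.024 0" --pt "0 0 0.013 0.013 0" --pt "0 0 0 0 0" --pt "0 0 0 0 0" --pt "0 0 0 0 0"

```text
time_s: 15.3
eef_pos: [0.571, 0.0411, 0.176]
orientation: [[0.0, 0.485, -0.875], [0.0, -0.875, -0.485], [-1.0, -0.0, -0.0]]
wrist_force: [0.5, -0.4, -0.5]
gripper_width: 0.0134
```

Run:
```python
from h import *
go(.5695,.0397,.175,-61)
s=snap('scene')
a=np.array(arm.get_state()['eef_pos'])
print('white mid',blobs(s,(0,0,110),(180,90,255),(270,150,320,215),20)[0],'pred',proj(s,a+[0,0,-.0668+.030]))
im=crop(s,250,140,340,260,5)
cv2.imwrite('pics/g6.png',im)
```

```text
now [0.571  0.0411 0.176 ] phi -60.99 q6 53.9 w 0.0134 F [ 0.5 -0.4 -0.5] t 15.3 
 turn rad 0.0001 shift before turn [np.float64(0.001), np.float64(0.0005), np.float64(0.002)] after turn [np.float64(0.001), np.float64(0.0005), np.float64(0.002)]
white mid [([274.68, 204.74], [270, 197, 13, 18, 141]), ([293.53, 206.3], [287, 196, 14, 19, 223])] pred [293.990405   206.04061131]
```

View pics/g6.png

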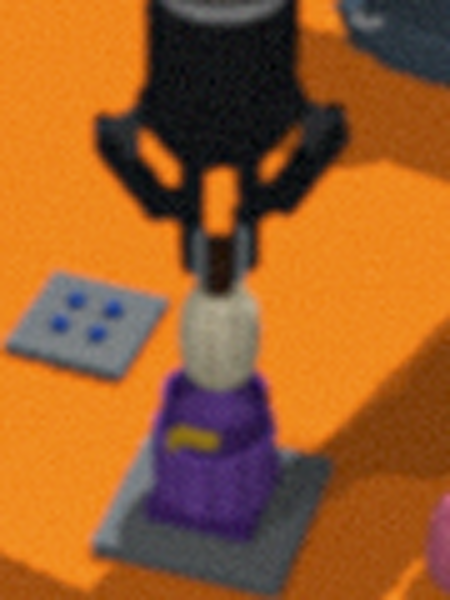

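The white pumpkin hangs upright at (220,340), centred over the rim at (218,395) and matching the prediction to 0.5 px. I lower it gently.

Emit:
carry_out --pt "0 0.015 0.0005 0.002 0" --pt "0 0.015 0 0 0" --pt "0 0.015 0 0 0" --pt "0 0.015 0 0 0" --pt "0 0.012 0 0 0" --pt "0 0.006 0 0 0" --pt "0 0 0 0 0" --pt "0 0 0 0 0"

```text
time_s: 16.35
eef_pos: [0.5695, 0.0385, 0.0985]
orientation: [[0.001, 0.484, -0.875], [-0.0, -0.875, -0.484], [-1.0, 0.001, -0.001]]
wrist_force: [-0.4, 0.3, -1.0]
gripper_width: 0.0136
```

Emit:
carry_out --pt "0 0.002 0 0 0" --pt "0 0.001 0 0 0" --pt "0 0 0 0 0"

```text
time_s: 16.73
eef_pos: [0.5691, 0.0386, 0.0952]
orientation: [[0.0, 0.484, -0.875], [-0.0, -0.875, -0.484], [-1.0, 0.0, -0.0]]
wrist_force: [-0.1, 0.0, -1.4]
gripper_width: 0.0139
```

Emit:
carry_out --pt "0 0.0015 0 0 0" --pt "0 0 0 0 0" --pt "50 0 0 0 0" --pt "50 0 0 0 0" --pt "50 0 0 0 0" --pt "50 -0.01 0 0 0" --pt "50 -0.03 0 0 0" --pt "50 -0.04 0 0 0" --pt "50 -0.03 0 0 0" --pt "50 0 0 0 -0.12" --pt "50 0 0 0 -0.12" --pt "50 0 0 0 -0.12"

```text
time_s: 18.23
eef_pos: [0.5691, 0.0386, 0.2045]
orientation: [[0.001, 0.764, -0.646], [-0.0, -0.646, -0.764], [-1.0, 0.001, -0.001]]
wrist_force: [-0.3, -0.3, -1.1]
gripper_width: 0.0428
```

Run:
```python
from h import *
go(.4655,-.2475,.061,-40.3)
s=snap('scene')
o=np.array([.5695,.0395,.027])
print('stem',blobs(s,(0,0,0),(180,255,75),(275,180,310,225),5)[0],'pred',proj(s,o+[0,0,.074]),proj(s,o+[0,0,.089]))
u=snap('top');print(blobs(u,(40,60,30),(85,255,255),(320,200,390,260),5)[0],blobs(s,(40,60,30),(85,255,255),(180,160,250,245),5)[0])
cv2.imwrite('pics/g7.png',crop(s,200,140,330,260,5))
```

```text
now [0.5691 0.0386 0.2045] phi -40.22 q6 32.9 w 0.0428 F [-0.3 -0.3 -1.1] t 18.225 
 turn rad 0.0014 shift before turn [np.float64(0.1435), np.float64(0.1056), np.float64(0.2853)] after turn [np.float64(0.1435), np.float64(0.106), np.float64(0.2852)]
stem [([282.83, 182.48], [281, 180, 5, 7, 23]), ([301.75, 180.62], [300, 180, 4, 3, 8]), ([293.12, 216.41], [285, 212, 18, 10, 80])] pred [293.57501779 216.44627731] [293.61881566 212.23296392]
[([361.6, 226.71], [354, 220, 16, 14, 116])] [([221.95, 176.93], [218, 170, 8, 15, 82])]
```

Emit:
carry_out --pt "50 0 0.0176 0.0475 0" --pt "50 0 0.0176 0.0475 0" --pt "50 0 0.0176 0.0475 0" --pt "50 0 0.0176 0.0475 0" --pt "50 0 0.0176 0.0475 0" --pt "50 0 0.0176 0.0475 0" --pt "50 0.03 0 0 0" --pt "50 0.04 0 0 0" --pt "50 0.02 0 0 0" --pt "50 0 0 0 0" --pt "50 0 0 0 0"

```text
time_s: 19.7
eef_pos: [0.4652, -0.2473, 0.1145]
orientation: [[0.001, 0.76, -0.649], [-0.001, -0.649, -0.76], [-1.0, 0.002, -0.0]]
wrist_force: [0.0, 0.3, 0.5]
gripper_width: 0.0426
```

Run:
```python
from h import *
go(.4655,-.2475,.061,-40.3)
s=snap('scene');t=snap('top')
cv2.imwrite('pics/g7.png',cv2.hconcat([crop(s,180,130,260,230,5),crop(s,250,160,340,260,5)]))
```

```text
now [ 0.4652 -0.2473  0.1145] phi -40.49 q6 0.3 w 0.0426 F [0.  0.3 0.5] t 19.7 
 turn rad -0.0034 shift before turn [np.float64(0.0535), np.float64(0.0004), np.float64(-0.0)] after turn [np.float64(0.0535), np.float64(0.0004), np.float64(-0.0)]
```

View pics/g7.png

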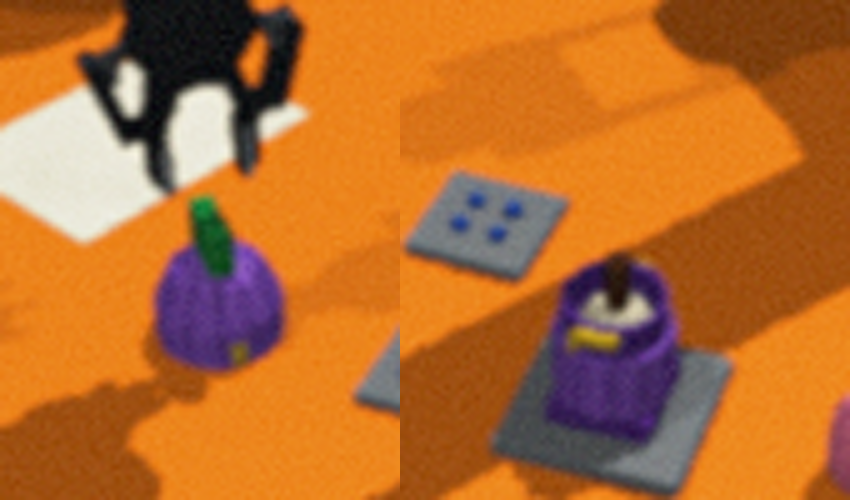

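The white pumpkin stands upright inside the lower shell, stem at (618,275). The fingers at (160,165) and (245,150) straddle the dome's stem at (212,235). I descend and grip.

Emit:
carry_out --pt "50 0.025 0 0 0" --pt "50 0.02 0 0 0" --pt "50 0.006 0 0 0" --pt "50 0 0 0 0" --pt "0 0 0 0 0" --pt "0 0 0 0 0" --pt "0 0 0 0 0" --pt "0 0 0 0 0"

```text
time_s: 20.8
eef_pos: [0.4651, -0.2473, 0.0636]
orientation: [[0.002, 0.761, -0.649], [-0.001, -0.649, -0.761], [-1.0, 0.002, 0.0]]
wrist_force: [-0.6, 1.2, 6.4]
gripper_width: 0.017
```

Emit:
carry_out --pt "0 -0.03 0 0 0" --pt "0 -0.05 0 0 0" --pt "0 -0.05 0 0 0" --pt "0 0 0 0 0" --pt "0 0 0 0 0"

```text
time_s: 21.42
eef_pos: [0.4638, -0.2462, 0.192]
orientation: [[-0.001, 0.761, -0.649], [0.001, -0.649, -0.761], [-1.0, -0.002, -0.0]]
wrist_force: [0.1, -0.0, -2.0]
gripper_width: 0.0169
```

Run:
```python
from h import *
go(.5695,.0397,.2,-14.3)
s=snap('scene')
cv2.imwrite('pics/g8.png',crop(s,180,100,270,230,4))
g=blobs(s,(18,70,60),(34,255,255),(180,130,260,240),3)[0];print(g,blobs(s,(126,60,30),(150,255,255),(180,130,260,240),30)[0])
```

```text
now [ 0.4638 -0.2462  0.192 ] phi -40.45 q6 0.3 w 0.0169 F [ 0.1 -0.  -2. ] t 21.425 
 turn rad -0.4565 shift before turn [np.float64(-0.008), np.float64(-0.105), np.float64(-0.2861)] after turn [np.float64(-0.008), np.float64(0.0319), np.float64(-0.3031)]
[([217.5, 133.0], [215, 133, 6, 1, 6]), ([224.71, 166.0], [224, 165, 3, 3, 7])] [([219.96, 156.95], [208, 144, 26, 25, 472])]
```

Emit:
carry_out --pt "0 -0.008 0 0 -0.152" --pt "0 0 0 0 -0.152" --pt "0 0 0 0 -0.152" --pt "0 0 0.0055 -0.05 0" --pt "0 0 0.0055 -0.05 0" --pt "0 0 0.0055 -0.05 0" --pt "0 0 0.0055 -0.05 0" --pt "0 0 0.0055 -0.05 0" --pt "0 0 0.0044 -0.035 0" --pt "0 0 0 -0.0181 0" --pt "0 0 0 0 0" --pt "0 0 0 0 0"

```text
time_s: 22.98
eef_pos: [0.5697, 0.0378, 0.2]
orientation: [[-0.002, 0.969, -0.248], [-0.0, -0.248, -0.969], [-1.0, -0.002, 0.001]]
wrist_force: [0.2, 0.6, -2.6]
gripper_width: 0.0171
```

Run:
```python
from h import *
go(.5695,.0397,.2,-14.3)
p=np.array(arm.get_state()['eef_pos']);s=snap('scene')
O=p-[0,0,.0636]
m=blobs(s,(122,60,25),(150,255,255),(240,130,340,225),30)[1]
# dome silhouette width rows vs predicted rim ellipse
for r in range(170,226,6):
    c=np.where(m[r])[0]; print(r,(c.min(),c.max()) if len(c) else None,end='; ')
th=np.linspace(0,2*np.pi,90);ring=np.stack([.0405*np.cos(th),.0405*np.sin(th),0*th],1)
for z in(0.002,.015,.03): q=proj(s,O+ring+[0,0,z]);print('ring',z,q.min(0),q.max(0))
q=proj(s,np.array([.5695,.0395,.09])+ring*30/40.5);print('\nrim pred',q.min(0),q.max(0))
im=crop(s,240,130,340,260,4.5)
cv2.imwrite('pics/g8.png',im)
```

```text
now [0.5697 0.0378 0.2   ] phi -14.38 q6 7.0 w 0.0171 F [ 0.2  0.6 -2.6] t 22.975 
 turn rad -0.0013 shift before turn [np.float64(-0.0), np.float64(-0.0007), np.float64(-0.0018)] after turn [np.float64(-0.0), np.float64(-0.0007), np.float64(-0.0018)]
170 None; 176 (np.int64(285), np.int64(285)); 182 None; 188 (np.int64(283), np.int64(289)); 194 (np.int64(279), np.int64(305)); 200 (np.int64(277), np.int64(306)); 206 (np.int64(277), np.int64(303)); 212 (np.int64(283), np.int64(300)); 218 (np.int64(284), np.int64(301)); 224 (np.int64(282), np.int64(303)); ring 0.002 [277.86225893 196.2419117 ] [308.31642076 215.65359416]
ring 0.015 [277.79715268 192.48492548] [308.45256831 211.83875989]
ring 0.03 [277.72095386 188.08931262] [308.61191607 207.37234008]

rim pred [282.53768838 212.36415117] [304.56403114 226.88821762]
```

View pics/g8.png

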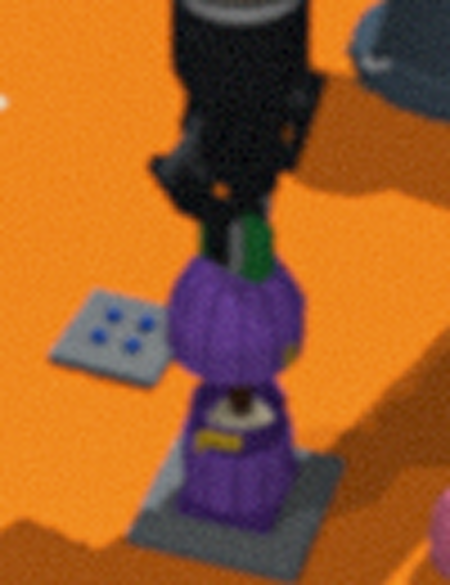

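The dome hangs upright over the shell. Its centre column is 292.4 against 293.1 for the shell, with a small y correction due. I lower it slowly and watch the force.

Emit:
carry_out --pt "0 0.012 -0.0008 -0.0023 0" --pt "0 0.012 0 0 0" --pt "0 0.012 0 0 0" --pt "0 0.008 0 0 0" --pt "0 0.003 0 0 0" --pt "0 0 0 0 0" --pt "0 0 0 0 0"

```text
time_s: 23.9
eef_pos: [0.5706, 0.0414, 0.154]
orientation: [[0.001, 0.969, -0.247], [-0.0, -0.247, -0.969], [-1.0, 0.001, -0.0]]
wrist_force: [0.2, -0.5, -2.2]
gripper_width: 0.0171
```

Emit:
carry_out --pt "0 0.003 0 0 0" --pt "0 0.003 0 0 0" --pt "0 0 0 0 0"

```text
time_s: 24.28
eef_pos: [0.5701, 0.0411, 0.1473]
orientation: [[-0.0, 0.969, -0.247], [-0.0, -0.247, -0.969], [-1.0, -0.0, 0.0]]
wrist_force: [-0.9, -0.2, -0.6]
gripper_width: 0.0171
```

Emit:
carry_out --pt "0 0.003 0 -0.0 0" --pt "0 0.003 0 0 0" --pt "0 0 0 0 0"

```text
time_s: 24.65
eef_pos: [0.57, 0.0412, 0.1411]
orientation: [[-0.001, 0.969, -0.247], [-0.0, -0.247, -0.969], [-1.0, -0.001, 0.0]]
wrist_force: [0.2, -1.3, -2.5]
gripper_width: 0.0173
```

Emit:
carry_out --pt "0 0.003 0 0 0" --pt "0 0.002 0 0 0" --pt "0 0 0 0 0"

```text
time_s: 25.02
eef_pos: [0.5701, 0.0413, 0.1364]
orientation: [[-0.0, 0.969, -0.247], [-0.0, -0.247, -0.969], [-1.0, -0.0, 0.0]]
wrist_force: [-0.4, -2.7, -2.3]
gripper_width: 0.017
```

Emit:
carry_out --pt "0 0.001 0.0002 0.001 0" --pt "0 0.002 0 0 0" --pt "0 0 0 0 0"

```text
time_s: 25.4
eef_pos: [0.5703, 0.0407, 0.1337]
orientation: [[0.0, 0.969, -0.248], [0.001, -0.248, -0.969], [-1.0, 0.0, -0.001]]
wrist_force: [0.3, 1.9, -0.3]
gripper_width: 0.017
```

Emit:
carry_out --pt "0 0.001 0 0 0" --pt "0 0 0 0 0"

```text
time_s: 25.65
eef_pos: [0.5704, 0.0407, 0.1336]
orientation: [[0.001, 0.969, -0.248], [0.0, -0.248, -0.969], [-1.0, 0.001, -0.001]]
wrist_force: [-2.2, 0.1, 5.4]
gripper_width: 0.0171
```

It is seated at TCP z 0.1336, exactly the predicted height with the ledge on the rim. I hold briefly, then twist clockwise.

Emit:
carry_out --pt "0 -0.0005 0 0 0" --pt "0 0 0 0 0" --pt "0 0 0 0 0.1" --pt "0 0 0 0 0.1" --pt "0 0 0 0 0.1" --pt "0 0 0 0 0.1" --pt "0 0 0 0 0.1" --pt "0 0 0 0 0.1" --pt "0 0 0 0 0.1" --pt "0 0 0 0 0.1" --pt "0 0 0 0 0.1" --pt "0 0 0 0 0"

```text
time_s: 27.15
eef_pos: [0.5709, 0.0398, 0.1336]
orientation: [[0.002, 0.409, -0.912], [-0.001, -0.912, -0.409], [-1.0, 0.001, -0.001]]
wrist_force: [-0.4, -2.4, 5.6]
gripper_width: 0.017
```

Run:
```python
from h import *
go(.57,.0405,.1336,-84.3);print(np.round(arm.get_state()['moment'],2))
```

```text
now [0.5709 0.0398 0.1336] phi -65.84 q6 58.7 w 0.017 F [-0.4 -2.4  5.6] t 27.15 
 turn rad 0.3222 shift before turn [np.float64(-0.0), np.float64(-0.001), np.float64(0.0005)] after turn [np.float64(-0.0), np.float64(-0.0008), np.float64(0.0008)]
[-0.35  0.17 -0.11]
```

Emit:
carry_out --pt "0 0 0 0 0.1" --pt "0 0 0 0 0.1" --pt "0 0 0 0 0.06" --pt "0 0 0 0 0.06" --pt "0 0 0 0 0"

```text
time_s: 27.78
eef_pos: [0.5708, 0.0394, 0.1336]
orientation: [[0.001, 0.103, -0.995], [-0.002, -0.995, -0.103], [-1.0, 0.002, -0.001]]
wrist_force: [-0.1, -2.2, 4.7]
gripper_width: 0.017
```

Run:
```python
from h import *
go(.57,.0405,.1336,-84.3);print(np.round(arm.get_state()['moment'],2))
```

```text
now [0.5708 0.0394 0.1336] phi -84.07 q6 77.0 w 0.017 F [-0.1 -2.2  4.7] t 27.775 
 turn rad 0.0041 shift before turn [np.float64(0.0), np.float64(-0.0011), np.float64(0.0007)] after turn [np.float64(0.0), np.float64(-0.0011), np.float64(0.0007)]
[-0.59  0.14  0.03]
```

Emit:
carry_out --pt "0 0 0 0 0.04" --pt "0 0 0 0 0.03" --pt "0 0 0 0 0"

```text
time_s: 28.15
eef_pos: [0.5707, 0.0389, 0.1337]
orientation: [[0.001, 0.036, -0.999], [-0.003, -0.999, -0.036], [-1.0, 0.003, -0.001]]
wrist_force: [-0.8, -3.2, 6.6]
gripper_width: 0.0167
```

Run:
```python
from h import *
go(.57,.0405,.1336,-84.3);print(np.round(arm.get_state()['moment'],2))
```

```text
now [0.5707 0.0389 0.1337] phi -87.93 q6 80.9 w 0.0167 F [-0.8 -3.2  6.6] t 28.15 
 turn rad -0.0634 shift before turn [np.float64(0.0001), np.float64(-0.0017), np.float64(0.0006)] after turn [np.float64(0.0001), np.float64(-0.0017), np.float64(0.0005)]
[-0.82  0.27  0.53]
```

Emit:
carry_out --pt "0 0 0 0 0.04" --pt "0 0 0 0 0" --pt "0 0 0 0 0"

```text
time_s: 28.52
eef_pos: [0.5707, 0.0389, 0.1337]
orientation: [[0.001, -0.003, -1.0], [-0.003, -1.0, 0.003], [-1.0, 0.003, -0.001]]
wrist_force: [-0.9, -2.5, 6.1]
gripper_width: 0.0169
```

Run:
```python
from h import *
go(.57,.0405,.1336,-84.3);print(np.round(arm.get_state()['moment'],2))
```

```text
now [0.5707 0.0389 0.1337] phi -90.18 q6 83.1 w 0.0169 F [-0.9 -2.5  6.1] t 28.525 
 turn rad -0.1026 shift before turn [np.float64(0.0001), np.float64(-0.0015), np.float64(0.0007)] after turn [np.float64(0.0001), np.float64(-0.0016), np.float64(0.0005)]
[-0.81  0.25  0.62]
```

The stop is met: the twisting moment rose from about 0 to 0.6 N m near 6° past the tab axis. I release and retreat clear.

Emit:
carry_out --pt "0 -0.001 0 0 -0.01" --pt "50 0 0 0 0" --pt "50 0 0 0 0" --pt "50 0 0 0 0" --pt "50 -0.01 0 0 0" --pt "50 -0.03 0 0 0" --pt "50 -0.05 0 0 0" --pt "50 -0.05 0 0 0" --pt "50 0 -0.0 0.05 0" --pt "50 0 0 0.05 0" --pt "50 0 0 0.05 0" --pt "50 0 0 0 0"

```text
time_s: 30.02
eef_pos: [0.4156, 0.0411, 0.2743]
orientation: [[-0.003, 0.001, -1.0], [0.001, -1.0, -0.001], [-1.0, -0.001, 0.003]]
wrist_force: [0.3, 1.1, 0.9]
gripper_width: 0.0429
```

Emit:
carry_out --pt "50 0 0.05 0 0" --pt "50 0 0.05 0 0" --pt "50 0 0.05 0 0" --pt "50 0 0.05 0 0" --pt "50 0 0.05 0 0" --pt "50 0 0.05 0 0" --pt "50 0 0 0 0" --pt "50 0 0 0 0"

```text
time_s: 31.02
eef_pos: [0.4207, -0.2599, 0.2741]
orientation: [[0.0, 0.0, -1.0], [0.001, -1.0, -0.0], [-1.0, -0.001, -0.0]]
wrist_force: [0.3, -0.2, 0.4]
gripper_width: 0.0426
```

Run:
```python
from h import *
np.set_printoptions(precision=4,suppress=True)
go(.57,.04,.3,-90)
s=snap('scene');t=snap('top')
roi=(215,150,300,230)
b,m=blobs(t,(40,60,30),(85,255,255),roi,10);print('green top',b)
bs=blobs(s,(40,60,30),(85,255,255),(260,150,330,240),10)[0];print('green scene',bs)
r=cv2.minAreaRect(np.argwhere(m)[:,::-1].astype(np.float32));bx=[onz(t,c,.161) for c in cv2.boxPoints(r)]
e=max([bx[i+1]-bx[i] for i in range(2)],key=np.linalg.norm);print(r,'len',np.linalg.norm(e),'stem angle',np.degrees(np.arctan2(e[1],e[0])),'centre',np.mean(bx,0))
if b and bs: print('stem tri',tri(t,b[0][0],s,bs[0][0]),'expected z ~.144+')
V=blobs(t,(124,60,30),(150,255,255),roi,30);cs=max(cv2.findContours(V[1]|m,0,1)[0],key=cv2.contourArea);c,rad=cv2.minEnclosingCircle(cs);print('dome top',c,rad,onz(t,c,.09))
print('scene violet',blobs(s,(124,60,30),(150,255,255),(250,150,340,270),30)[0],'yellow',blobs(s,(18,70,60),(34,255,255),(260,170,330,260),3)[0])
o=np.array([.57,.0395,.07]);a=np.radians(3)
print('pred stem mid',proj(s,o+[0,0,.078]),'marker',proj(s,o+[.0405*np.cos(a),.0405*np.sin(a),.0045]))
```

```text
now [ 0.4207 -0.2599  0.2741] phi -90.0 q6 45.3 w 0.0426 F [ 0.3 -0.2  0.4] t 31.025 
 turn rad 0.0001 shift before turn [np.float64(-0.0259), np.float64(-0.2998), np.float64(-0.1493)] after turn [np.float64(-0.0259), np.float64(-0.2999), np.float64(-0.1493)]
green top [([254.33, 184.49], [251, 176, 7, 19, 115])]
green scene [([292.44, 203.33], [288, 195, 10, 18, 129])]
((254.0, 185.0), (18.0, 6.0), 90.0) len 0.04689387447666334 stem angle 179.6726540072561 centre [0.5699 0.0385 0.161 ]
stem tri (array([0.5736, 0.038 , 0.1495]), np.float64(0.0007099599454466905)) expected z ~.144+
dome top (256.1352233886719, 191.7437744140625) 16.354780197143555 [0.5651 0.037  0.09  ]
scene violet [([292.61, 227.11], [278, 205, 29, 44, 958])] yellow [([296.85, 196.77], [293, 194, 6, 9, 13]), ([288.89, 200.0], [287, 196, 6, 9, 9]), ([286.5, 230.5], [286, 229, 2, 4, 8])]
pred stem mid [293.6376 203.1391] marker [288.0111 233.1946]
```

The stem stands at about 0°, against 5.7° for the neck tabs (6°, below the 12° limit), and both position and height fit the closed state. I hand in.

```bash
python3 -c "
from bench import arm
print(arm.hand_in())"
```

```text
the job is handed in; nothing more can be done
None
```

I carried out the whole task and handed it in after 31 s of the 69 s; the hand-in gave no verdict.

- **Lower half:** I turned it 64° and pressed it onto the studs of the large board. It stopped hard at tool height 0.0282 m (0.0284 m expected for home), with the wrist force reaching 50 N.
- **White pumpkin:** I lowered it slowly and released it. A later picture shows it standing upright inside.
- **Upper half:** It went down between the tabs to tool height 0.1336 m, exactly the value expected. I then twisted it clockwise until the twisting moment rose to about 0.6 N m.

**Last checks, after retreating clear:**
- **Stem angle:** it stands at about 0°, against 5.7° for the neck tabs. That is 6° past them, within the stop's 7° range and the 12° limit.
- **Stem position:** the top view puts it at (0.570, 0.0385), about 1 mm from the lower half's centre, at the height for a closed shell.
- **Disagreements:** the outline of the whole dome read about 5 mm off in x, which I put down to the oblique view. The yellow rim mark sat 1.5 to 2.7 px from its predicted spot.
- **Not checked:** I did not re-measure the bystanders at the end. The picture limit was used up before the twist, so the final check was by numbers only.

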